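# Clamp a book spine-up in the finishing press with the cam lever

## Robot

A 6-joint arm with a two-finger parallel gripper is mounted at the origin on the work surface. World frame = base frame: x ahead of the robot, y to its left, z up, the work surface at z = 0. Lengths are in mm, angles in rad, forces in N, time in s.
With the tool pointing down it reaches from about 275 to 750 mm from the base axis. Payload 10.2 kg.
Tool frame: the origin (TCP) lies midway between the tips of the shut fingers; the grasp point (between the pads) lies 19 mm behind it; z points along the fingers, y is the line along which they close (so a half turn about z gives the same grasp; the last joint's range is limited). The gripper opens to 85 mm and grips with 20 to 120 N. Pads are 22 mm wide; open, the fingers measure 114 mm over their backs; the gripper's body (76 mm by 85 mm) begins 54 mm behind the grasp point. The pads swing forward as they close: fully open they stand 13 mm farther back than shut.
Start: joints at [-0.223, 0.313, 1.498, -0, 1.331, -0.223], TCP at [525.006, -0.013, 231.294] pointing down, gripper open.
Joint ranges: [-2.94, 2.94], [-0.97, 2.17], [0.19, 2.56], [-1.23, 4.37], [0.02, 3.11], [-2.88, 2.88]. Speed limits (rad/s): [2.39, 2.39, 3.01, 3.14, 3.14, 3.14].

## Interface

Orientations are given as a unit quaternion [w, x, y, z].
In Python, from rig import ctrl gives the robot as it stands.
- The arm moves only by the tool arm_command, never from a script. Its argument "increments" is a list of rows, each an object with "dr": the turn, a rotation vector about the tool's x, y, z in units of pi/4 rad (1.0 is pi/4 rad), a list of three; "offset": the shift along the tool's x, y, z in units of 120 mm (1.0 is 120 mm), a list of three; "hand": the opening, from -1 (shut) to 1 (fully open). A call has 1 to 8 rows; each row shifts and turns the commanded pose from where the row before left it, along the tool's axes as they then stand; what a row does not reach is not made up. A row lasts 1/10 s, in which the tool goes at most 50 mm and 8.59 degrees, less where a joint would pass 70% of its speed; a pose out of reach is approached as far as the arm can. A call with a number of a shift or a turn outside -1 to 1 is refused whole. A call with a gripper value outside its range is refused whole. The fingers move at their own pace and stop on an object; "grip_force" is the grip in N (left out, the last holds). Time passes only in rows, so rows that do not move let the fingers close. It gives the time, the measured TCP pose, the force, the opening and the grip force at its end, in the units of the state.
- ctrl.sense(): the state, without advancing time (a new reading comes with each control period).
- ctrl.capture(name): name is "scene" or "side" or "wrist"; returns the picture (480x640x3 uint8, red, green, blue); there is no depth.
- ctrl.camera_info(name): a dict with "K" (3x3 intrinsics, pixels), "R" (3x3) and "t" (3): a world point X has camera coordinates R X + t. Camera axes: x right, y down, z forward; pixel columns grow to the right and rows downward; lengths in mm; the calibration is good to about 2 mm. A picture is of the moment at which its call begins: read the wrist's pose just before it. camera_info takes no time and is no camera call; for the wrist camera it gives the pose at the moment of the call.
- ctrl.finish_job(): hands the job in; it is judged then, once.
The state is a dict: "time_s": time; "joints": joint angles; "dq": joint speeds; "tau": joint torques, N m; "eef_pos": TCP position; "ee_rot": TCP orientation; "force": force on the tool from outside, world axes, zero at the start; "wrist_torque": the same for the moment, N m; "grip_width": opening from 0.0 (shut) to 1.0 (fully open); "grip_force": force on a finger pad.
Only numpy, scipy, OpenCV 4.12 (cv2) and the standard library are available. Lean on these libraries where they do the work, as an engineer would, in place of code of your own. Each camera call takes 0.05 s, during which the arm holds its last target. There are 200 camera calls.

## Task

Get the green book ready for spine repair: flip the press's red-handled cam lever over to free the sliding jaw, open the jaw, and stand the green book spine-up on the press bed between the jaws, about midway along them, without dropping it. Then slide the jaw snug against the book so that it is held square between both jaws with no gap, and flip the lever fully back over to lock it. Leave the red book, the water cup and the brush jar where they stand, upright.

Things in the scene. Friction and masses are not known exactly. Their poses are not given: they have to be found in the camera images.
- press: Fixed press: wooden bed 250 x 170 x 12 mm carrying two upright jaw boards 140 long (y), tops at z 62 mm. Origin: table height, 10 mm to +x of the bed's centre; x = slide direction towards the fixed jaw, y along the jaws, z up. Bed top z 12. Fixed jaw 26 thick, its clamping face at x +60 looks to -x. Sliding jaw on the -x side, 22 thick, with a carriage 64 (x) x 70 (y) behind it bearing the lever.
- press_bed (a point): Point on the top of the press bed at the foot of the fixed jaw's clamping face, middle of its length; axes as the press.
- jaw (a joint): Sliding jaw: value = clear gap between the two jaw faces, 0 to 0.085 m, growing as the jaw moves to the press's -x. Starts too narrow for the book, and locked. It slides with about 2 N when the lever is free and is held by friction when the lever is locked.
- jaw_face (a point): Point on the sliding jaw: top edge of its clamping face, middle of its length (62 mm above the table).
- lever (a joint): Cam lever angle: 0 = locked, leaning 50 deg from upright towards press +y; 0.873 = upright; 1.745 = free, leaning 50 deg towards press -y. Swings over the top in the press's y-z plane and stays where left; the cam grips below about 0.6. Freed above about 1.2, fully locked below about 0.15.
- lever_grip (a point): Centre of the red roller at the end of the lever (rod 11 mm thick), 85 mm from the pivot. The roller is a cylinder 26 mm in diameter and 34 mm long, its axis parallel to the press's x; it spins freely on its pin, so it can be pinched from above by its two flat ends (across press x) and carried round, and used to draw the jaw along.
- lever_pivot (a point): Point on the cam lever's axis (axis parallel to the press's x), on the sliding jaw's carriage, 55 mm behind (to -x of) the jaw face, 50 mm above the table; moves with the jaw.
- green_book: The book to clamp: dark green covers, brown leather spine and corners, 36 mm thick (its x), 130 long (its y), 105 high (its z). It stands on its fore-edge with the spine up on the cork board. Origin: centre of its underside. About 0.4 kg. May be gripped across its thickness near the spine.
- red_book: Bystander: a dark red book standing spine-up on the cork board beside the green one, 28 thick (x), 120 long (y), 90 high. Origin: centre of its underside.
- cork_board: Fixed cork board on the table, 240 (x) x 180 (y) x 10 mm, on which the two books stand. Origin: centre of its underside.
- water_cup: Bystander: pale green round cup with a bright pink lid, 68 mm diameter, 84 mm high. Origin: centre of its underside.
- brush_jar: Bystander: blue ceramic jar 60 mm diameter, 75 mm high, with brushes rising to 160 mm, spread up to 30 mm from its axis. Origin: centre of its underside.

How it is judged (in metres and radians):
On the way, in this order (a step that is already met when the one before it is completed fails the run):
1. the cam lever is flipped over to free (value of joint lever above 1.2 rad), for 0.2 s.
2. with the lever free, the green book stands spine-up on the press bed between the jaws, let go (value of joint lever above 0.9 rad and z of green_book in the frame of press_bed below 0.005 m and x of green_book in the frame of press_bed between -0.075 and -0.012 m and y of green_book in the frame of press_bed between -0.03 and 0.03 m and angle between green_book's own z axis and vertical below 0.12 rad and contact force between green_book and the fingers below 0.2 N), for 0.2 s.
At the end, for the whole second after the job is handed in: Lever locked (<0.2 rad); jaw gap <38.5 mm on the 36 mm book; green book at rest, spine-up on the bed (4 mm, 4 deg), square (3.4 deg), against the fixed jaw (4 mm), within 25 mm of mid-jaw; red book, cup and jar within 30 mm of their starts (value of joint lever below 0.2 rad and value of joint jaw below 0.0385 m and z of green_book in the frame of press_bed between -0.004 and 0.004 m and x of green_book in the frame of press_bed between -0.0225 and -0.0155 m and y of green_book in the frame of press_bed between -0.025 and 0.025 m and angle between green_book's own z axis and vertical below 0.07 rad and angle between the x axis of green_book and the x axis of press, either way round below 0.06 rad and linear speed of green_book below 0.02 m/s and distance of each of red_book, water_cup, brush_jar from where it was at the start of the episode below 0.03 m); the robot touches nothing.
It fails at once if the red book is pushed away or tipped (distance of red_book from where it was at the start of the episode above 0.03 m or angle between red_book's own z axis and vertical above 0.3 rad).
It fails at once if the water cup is pushed away or tipped (distance of water_cup from where it was at the start of the episode above 0.03 m or angle between water_cup's own z axis and vertical above 0.3 rad).
It fails at once if the brush jar is pushed away or tipped (distance of brush_jar from where it was at the start of the episode above 0.03 m or angle between brush_jar's own z axis and vertical above 0.3 rad).
It fails at once if the green book is dropped: it is out of the fingers more than about 20 mm above its resting height (height (world z) of green_book above 0.033 m and contact force between green_book and the fingers below 0.2 N).
It fails at once if the green book falls over (angle between green_book's own z axis and vertical above 0.7 rad).
It also fails if it takes over 64 s, if anything falls off the work surface, if the arm or the gripper's body presses on something with over 40 N, if the wrist force passes 120 N, or if a joint passes its speed limit or range.

## Working session

There is one attempt and no reset: what is moved stays moved. The work goes in short steps, Python scripts to look and compute and a tool call to move; the robot and the scene stay as the last step left them, time stands still between calls to the robot, and variables do not carry over. Pictures are saved under pics/ and viewed, at most 10 in all, crops included, and the job is handed in when it is done.

Besides the shell and the picture viewer there is one more tool, called after ">>>" by a JSON object that holds its "method" and its "body". arm_command: Moves the arm, as the interface text tells. Shifts and turns lie within -1 to 1; 1 stands for 120 mm of shift or pi/4 rad of turn. Its arguments: {"type":"object","properties":{"increments":{"type":"array"},"grip_force":{"type":"number"}},"required":["increments"]}

```bash
mkdir -p pics
python3 - <<'E'
from rig import ctrl
import cv2
for n in("scene","side"):
    cv2.imwrite(f"pics/{n}0.png",ctrl.capture(n)[:,:,::-1]); c=ctrl.camera_info(n); print(n,c["K"],c["R"],c["t"])
s=ctrl.sense();print(s["eef_pos"],s["ee_rot"],s["force"],s["grip_width"])
E
```

```text
scene [[580.42868968   0.         319.66085952]
 [  0.         580.42868968 234.29350871]
 [  0.           0.           1.        ]] [[ 0.65671052  0.75385093 -0.02097784]
 [ 0.40257116 -0.37394688 -0.8355239 ]
 [-0.63770507  0.54025226 -0.54905349]] [-368.6085711  -128.3013948  1213.05737487]
side [[466.03856434   0.         317.8800168 ]
 [  0.         466.03856434 234.54413701]
 [  0.           0.           1.        ]] [[-0.71672956 -0.69734397 -0.00318168]
 [-0.48672409  0.50351159 -0.71384574]
 [ 0.49939804 -0.51008574 -0.70029575]] [434.24211396 329.15318201 487.26538145]
[5.24769793e+02 1.20896057e-02 2.30779705e+02] [-4.88386617e-04  7.07120749e-01  7.07092567e-01 -3.29924171e-04] [-0.19302526 -0.51975944  0.46752127] 1.0002598808484688
```

View pics/scene0.png

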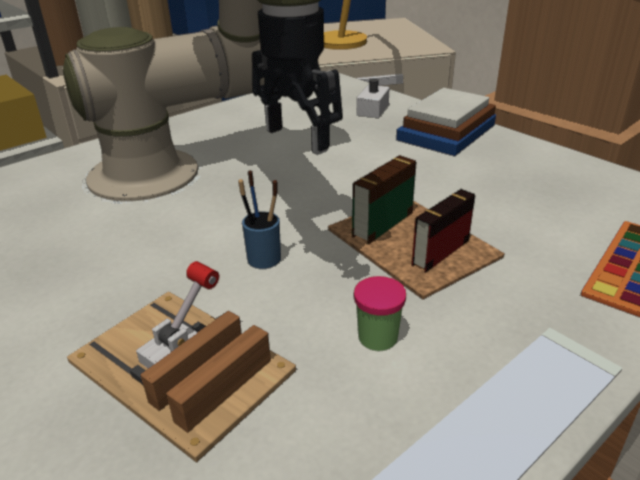

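View pics/side0.png

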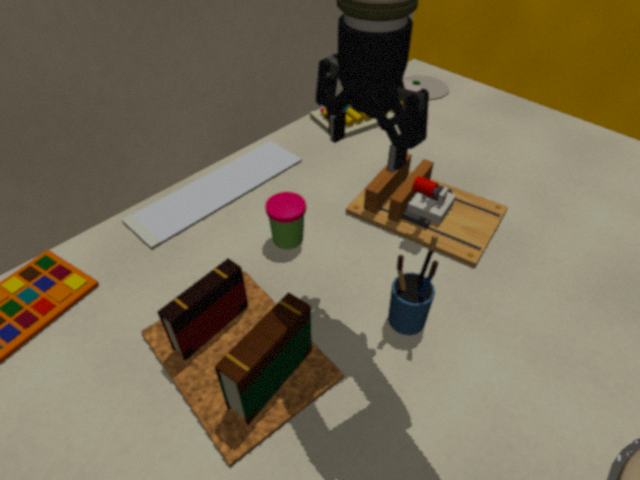

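Run:
```python
import cv2,numpy as np
a=cv2.imread("pics/scene0.png");b=cv2.imread("pics/side0.png")
f=lambda i,x,y,w,h,s:cv2.resize(i[y:y+h,x:x+w],None,fx=s,fy=s,interpolation=cv2.INTER_CUBIC)
cv2.imwrite("pics/c1.png",f(a,60,255,240,195,3))
cv2.imwrite("pics/c2.png",np.hstack([f(a,320,150,190,150,2.0),f(b,135,225,210,150,2.0)]) )
B=f(b,135,225,215,245,2.4)
cv2.imwrite("pics/c2.png",B)
```

```text
(no output)
```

View pics/c1.png

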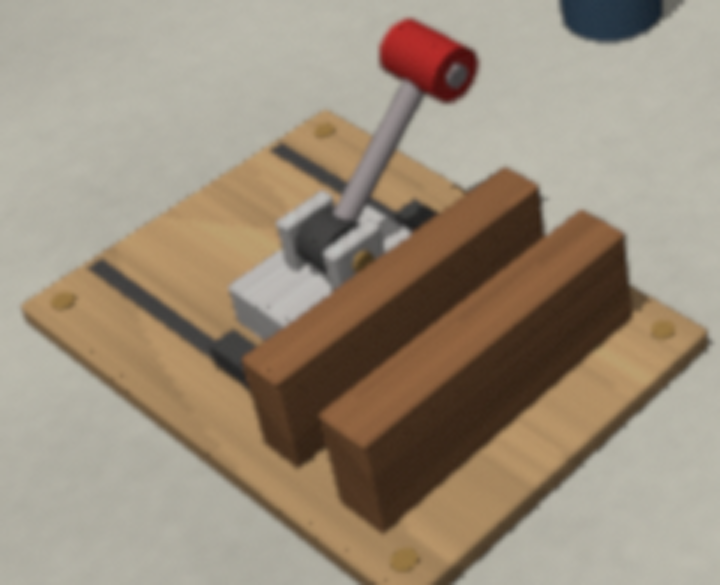

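View pics/c2.png

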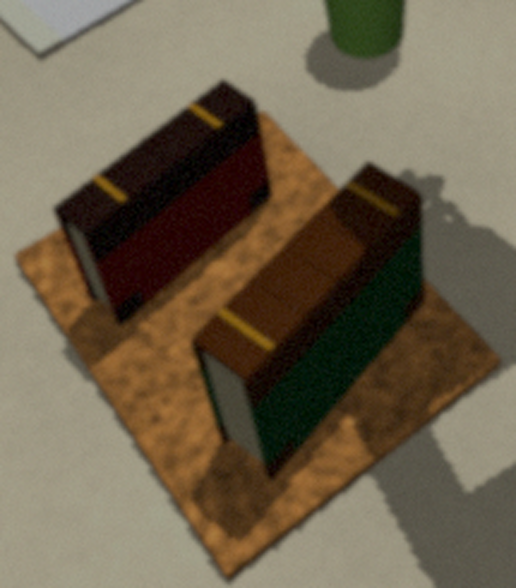

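```bash
cat > geo.py <<'E'
import numpy as np
from scipy.optimize import least_squares
from rig import ctrl
def proj(n,X,ci=None):
    c=ci or ctrl.camera_info(n); Y=np.atleast_2d(X)@np.array(c["R"]).T+np.array(c["t"]); u=Y@np.array(c["K"]).T
    return u[:,:2]/u[:,2:]
def place(p,L):  # p=x,y,yaw
    L=np.atleast_2d(L).astype(float); c,s=np.cos(p[2]),np.sin(p[2])
    return np.c_[p[0]+c*L[:,0]-s*L[:,1],p[1]+s*L[:,0]+c*L[:,1],L[:,2]]
def ray(n,uv,z,ci=None):
    c=ci or ctrl.camera_info(n);R=np.array(c["R"]);C=-R.T@np.array(c["t"]);d=R.T@np.linalg.inv(np.array(c["K"]))@[uv[0],uv[1],1]
    return C+d*(z-C[2])/d[2]
E
python3 - <<'E'
from geo import *
np.set_printoptions(suppress=True,precision=2)
f=lambda P,s,o:(np.array(P)+.5)/s-.5+o
uv=f([(24,305),(322,110),(708,335),(323,420),(582,212),(625,236),(371,450)],3,(60,255))
L=[(-135,-85,12),(-135,85,12),(115,85,12),(60,-70,62),(60,70,62),(86,70,62),(86,-70,62)]
uj=f([(245,362),(505,168),(538,187),(457,75)],3,(60,255))
def LJ(g): x=60-g; return [(x-22,-70,62),(x-22,70,62),(x,70,62),(x-55+17,65.1,104.6)]
r=lambda q:np.r_[proj("scene",place(q,L))-uv,proj("scene",place(q,LJ(q[3])))-uj].ravel()
C=ray("scene",(180,370),12)
s=min((least_squares(r,[C[0],C[1],a,25]) for a in(-1.5,0,1.5,3)),key=lambda s:s.cost)
print("press x y yaw gap",s.x); print(s.fun.reshape(-1,2))
print("roller",place(s.x,[(60-s.x[3]-55,65.1,104.6)]),"pivot",place(s.x,[(5-s.x[3],0,50)]))
ub=f([(197,350),(255,380),(420,197),(368,163),(270,475),(222,440)],2.4,(135,225))
LB=[(18,65,115),(-18,65,115),(-18,-65,115),(18,-65,115),(-18,65,10),(18,65,10)]
r=lambda q:(proj("side",place(q,LB))-ub).ravel()
c=ray("side",(270,340),115)
s=least_squares(r,[c[0],c[1],0]);print("green",s.x);print(s.fun.reshape(-1,2))
ur=f([(57,210),(93,236),(257,107),(222,82)],2.4,(135,225))
LR=[(14,60,100),(-14,60,100),(-14,-60,100),(14,-60,100)]
s2=least_squares(lambda q:(proj("side",place(q,LR))-ur).ravel(),[c[0],c[1],0]);print("red",s2.x);print(s2.fun.reshape(-1,2))
print("green in scene pix",proj("scene",place(s.x,LB)))
print("cup",ray("scene",(380,292),84),ray("side",(286,203),84),"jar",ray("scene",(262,223),75),ray("side",(412,285),75))
E
```

```text
press x y yaw gap [ 552.12 -218.14    0.19   24.12]
[[-2.53  1.39]
 [ 1.   -0.4 ]
 [ 1.97 -1.4 ]
 [-1.24 -0.39]
 [ 0.63 -1.24]
 [ 1.84 -0.67]
 [-1.32  0.99]
 [-1.85 -0.07]
 [ 0.1  -1.  ]
 [ 1.38 -0.57]
 [ 0.65  1.18]]
roller [[ 520.76 -157.97  104.6 ]] pivot [[ 533.36 -221.84   50.  ]]
green [486.52 209.43   0.15]
[[-2.02 -3.87]
 [-1.96  1.37]
 [ 1.43 -2.28]
 [ 0.12 -1.53]
 [ 2.22  3.64]
 [ 0.76  1.63]]
red [606.55 216.08   0.09]
[[-0.5   0.69]
 [-1.22  1.6 ]
 [ 0.76 -2.06]
 [ 1.17 -1.07]]
green in scene pix [[415.39 158.44]
 [397.66 152.8 ]
 [351.45 180.7 ]
 [369.76 187.47]
 [394.63 205.21]
 [411.32 211.54]]
cup [677.43   2.72  84.  ] [668.37   9.66  84.  ] jar [429.66  -1.45  75.  ] [423.1    0.47  75.  ]
```

Run:
```python
from geo import *
c=ctrl.camera_info("wrist");R=np.array(c["R"]);print(c["K"],R,-R.T@c["t"])
for p in [(535,-220,12),(420,-220,12),(486,209,115),(560,-200,12)]: print(proj("wrist",[p]))
```

```text
[[388.48414393   0.         323.88000625]
 [  0.         388.48414393 237.4275236 ]
 [  0.           0.           1.        ]] [[ 9.99998876e-01 -1.17590414e-03 -9.29986139e-04]
 [-8.30469771e-04 -9.50932147e-01  3.09398389e-01]
 [-1.24817656e-03 -3.09397269e-01 -9.50932054e-01]] [524.35841689  79.50736504 373.04896201]
[[333.97514471 391.66261887]]
[[231.53534392 391.69692709]]
[[ 251.48614018 -146.47234797]]
[[356.69846057 376.68406007]]
```

>>> {"method": "arm_command", "body": {"increments": [{"offset": [-0.4, 0, -0.1], "dr": [0, 0, -0.12], "hand": 1}, {"offset": [-0.4, 0, -0.1], "dr": [0, 0, -0.12], "hand": 1}, {"offset": [-0.4, 0, -0.1], "dr": [0, 0, 0], "hand": 1}, {"offset": [0, 0, 0], "dr": [0, 0, 0], "hand": 1}, {"offset": [0, 0, 0], "dr": [0, 0, 0], "hand": 1}]}}

```text
time_s: 0.6
eef_pos: [538.3, -143.6, 266.8]
ee_rot: [-0.001, 0.638, 0.77, -0.0]
force: [0.1, 0.1, -0.5]
grip_width: 0.996
grip_force: 0.0
```

Run:
```python
from geo import *
import cv2
c=ctrl.camera_info("wrist")
import pickle;pickle.dump(c,open("w1.pkl","wb"))
cv2.imwrite("pics/w1.png",ctrl.capture("wrist")[:,:,::-1])
P=[552.12,-218.14,.19]
print(proj("wrist",place(P,[(-135,-85,12),(-135,85,12),(115,85,12),(60,70,62),(86,-70,62),(-19,65,104.6)]),c))
```

```text
[[208.68299918 328.88545182]
 [192.80755261 183.71864588]
 [435.98670163 182.66664359]
 [389.53001291 208.72511509]
 [408.32159552 341.20757965]
 [300.88590751 227.52904584]]
```

View pics/w1.png

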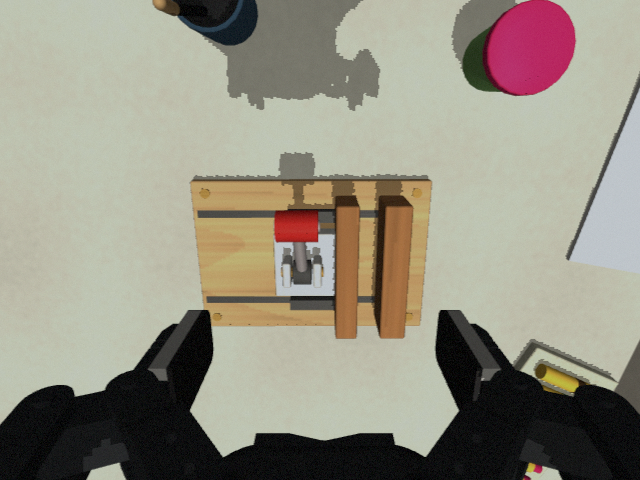

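Run:
```python
from geo import *
import pickle;c=pickle.load(open("w1.pkl","rb"))
np.set_printoptions(suppress=True,precision=2)
uv=np.array([(191.5,180),(432,180),(206,327),(421,326),(385,197),(411.5,198),(405,338.5),(380,338)])
L=[(-135,85,12),(115,85,12),(-135,-85,12),(115,-85,12),(60,70,62),(86,70,62),(86,-70,62),(60,-70,62)]
uj=np.array([(335.5,197),(358.5,197),(357,338),(334.5,338),(297.5,226)])
def LJ(g): x=60-g; return [(x-22,70,62),(x,70,62),(x,-70,62),(x-22,-70,62),(x-55,65.1,104.6)]
r=lambda q:np.r_[proj("",place(q,L),c)-uv,proj("",place(q,LJ(q[3])),c)-uj].ravel()
s=least_squares(r,[552,-218,.19,24],loss="soft_l1")
q=s.x;print(q);print(r(q).reshape(-1,2).T)
print("roller",place(q,[(5-q[3],65.1,104.6)]),"pivot",place(q,[(5-q[3],0,50)]))
p=np.array(ctrl.sense()["eef_pos"]);print(p)
d=place(q,[(5-q[3],65.1,104.6)])[0]-p; a=np.array([np.cos(q[2]),np.sin(q[2])]);print("press dx,dy",d[:2]@a,d[:2]@[-a[1],a[0]])
```

```text
[ 547.57 -214.82    0.19   23.56]
[[-3.2   0.21 -0.55 -0.05  0.18  2.16  0.19 -0.2  -0.19  0.89 -0.19  0.85
  -1.3 ]
 [ 0.39 -1.86 -0.72 -1.43  7.04  5.78 -1.13 -0.43  7.49  7.27 -0.25 -0.08
  -3.31]]
roller [[ 516.76 -154.55  104.6 ]] pivot [[ 529.36 -218.42   50.  ]]
[ 538.27 -142.59  266.7 ]
press dx,dy -23.417840922638174 -7.565672009459162
```

Run:
```python
from geo import *
import pickle;c=pickle.load(open("w1.pkl","rb"))
np.set_printoptions(suppress=True,precision=2)
uv=np.array([(193.5,180.5),(430.5,180.5),(206,326),(421,325),(405,338.5),(380,338)])
L=[(-135,85,12),(115,85,12),(-135,-85,12),(115,-85,12),(86,-70,62),(60,-70,62)]
uj=np.array([(357,338),(334.5,338),(297.5,226)])
def LJ(g): x=60-g; return [(x,-70,62),(x-22,-70,62),(x-55,65.1,104.6)]
r=lambda q:np.r_[proj("",place(q,L),c)-uv,proj("",place(q,LJ(q[3])),c)-uj].ravel()
s=least_squares(r,[552,-218,.19,24],loss="soft_l1")
q=s.x;print(q);print(r(q).reshape(-1,2).T)
R=place(q,[(5-q[3],65.1,104.6)])[0]
print("roller",R)
p=np.array(ctrl.sense()["eef_pos"]);print(p)
d=R-p; a=np.array([np.cos(q[2]),np.sin(q[2])]);print("press dx,dy",d[:2]@a,d[:2]@[-a[1],a[0]])
```

```text
[ 548.42 -215.51    0.19   23.87]
[[-4.01  2.79 -0.4   0.    0.36  0.01 -0.26  0.8  -0.31]
 [-0.11 -0.86  0.28  0.75  0.04  0.6   0.65  0.71 -2.46]]
roller [ 517.66 -155.11  104.6 ]
[ 538.27 -142.59  266.7 ]
press dx,dy -22.58471570566814 -8.431732674456871
```

>>> {"method": "arm_command", "body": {"increments": [{"offset": [-0.075, -0.19, 0.2], "dr": [0, 0, 0], "hand": 1}, {"offset": [0, 0, 0.38], "dr": [0, 0, 0], "hand": 0.5}, {"offset": [0, 0, 0.38], "dr": [0, 0, 0], "hand": 0.3}, {"offset": [0, 0, 0.35], "dr": [0, 0, 0], "hand": 0.2}, {"offset": [0, 0, 0.2], "dr": [0, 0, 0], "hand": 0.2}, {"offset": [0, 0, 0], "dr": [0, 0, 0], "hand": 0.2}, {"offset": [0, 0, 0], "dr": [0, 0, 0], "hand": 0.2}], "grip_force": 30}}

```text
time_s: 1.35
eef_pos: [518.2, -155.3, 86.9]
ee_rot: [0.0, 0.637, 0.771, 0.0]
force: [1.1, -0.4, -0.3]
grip_width: 0.598
grip_force: 0.0
```

>>> {"method": "arm_command", "body": {"increments": [{"offset": [0, 0, 0], "dr": [0, 0, 0], "hand": -1}, {"offset": [0, 0, 0], "dr": [0, 0, 0], "hand": -1}, {"offset": [0, 0, 0], "dr": [0, 0, 0], "hand": -1}, {"offset": [0, 0, 0], "dr": [0, 0, 0], "hand": -1}, {"offset": [0, 0, 0], "dr": [0, 0, 0], "hand": -1}], "grip_force": 30}}

```text
time_s: 1.85
eef_pos: [518.7, -155.5, 87.3]
ee_rot: [0.001, 0.637, 0.771, 0.001]
force: [2.2, 6.1, 4.8]
grip_width: 0.391
grip_force: 34.6
```

>>> {"method": "arm_command", "body": {"increments": [{"offset": [-0.087, 0, -0.087], "dr": [0, 0, 0], "hand": -1}, {"offset": [-0.101, 0, -0.071], "dr": [0, 0, 0], "hand": -1}, {"offset": [-0.112, 0, -0.052], "dr": [0, 0, 0], "hand": -1}, {"offset": [-0.119, 0, -0.032], "dr": [0, 0, 0], "hand": -1}, {"offset": [-0.123, 0, -0.011], "dr": [0, 0, 0], "hand": -1}]}}

```text
time_s: 2.35
eef_pos: [530.4, -221.4, 117.0]
ee_rot: [0.001, 0.638, 0.77, -0.0]
force: [1.1, 1.1, -5.5]
grip_width: 0.394
grip_force: 33.3
```

>>> {"method": "arm_command", "body": {"increments": [{"offset": [-0.123, 0, 0.011], "dr": [0, 0, 0], "hand": -1}, {"offset": [-0.119, 0, 0.032], "dr": [0, 0, 0], "hand": -1}, {"offset": [-0.112, 0, 0.052], "dr": [0, 0, 0], "hand": -1}, {"offset": [-0.101, 0, 0.071], "dr": [0, 0, 0], "hand": -1}, {"offset": [-0.087, 0, 0.087], "dr": [0, 0, 0], "hand": -1}, {"offset": [0, 0, 0], "dr": [0, 0, 0], "hand": -1}, {"offset": [0, 0, 0], "dr": [0, 0, 0], "hand": -1}]}}

```text
time_s: 3.05
eef_pos: [542.4, -283.3, 86.0]
ee_rot: [-0.001, 0.637, 0.771, 0.001]
force: [-1.5, 6.9, 7.4]
grip_width: 0.392
grip_force: 35.2
```

>>> {"method": "arm_command", "body": {"increments": [{"offset": [0, -0.075, 0], "dr": [0, 0, 0], "hand": -1}, {"offset": [0, -0.1, 0], "dr": [0, 0, 0], "hand": -1}, {"offset": [0, -0.1, 0], "dr": [0, 0, 0], "hand": -1}, {"offset": [0, -0.1, 0], "dr": [0, 0, 0], "hand": -1}, {"offset": [0, 0, 0], "dr": [0, 0, 0], "hand": -1}, {"offset": [0, 0, 0], "dr": [0, 0, 0], "hand": -1}]}}

```text
time_s: 3.65
eef_pos: [497.6, -291.9, 86.0]
ee_rot: [-0.001, 0.637, 0.771, 0.0]
force: [-3.5, 6.1, 7.6]
grip_width: 0.391
grip_force: 35.2
```

>>> {"method": "arm_command", "body": {"increments": [{"offset": [0, 0, 0], "dr": [0, 0, 0], "hand": 1}, {"offset": [0, 0, 0], "dr": [0, 0, 0], "hand": 1}, {"offset": [0, 0, 0], "dr": [0, 0, 0], "hand": 1}, {"offset": [0, 0, -0.4], "dr": [0, 0, 0], "hand": 1}, {"offset": [0, 0, -0.4], "dr": [0, 0, 0], "hand": 1}, {"offset": [0, 0, -0.4], "dr": [0, 0, 0], "hand": 1}, {"offset": [0.35, 0, -0.2], "dr": [0, 0, 0], "hand": 1}, {"offset": [0.4, 0, 0], "dr": [0, 0, 0], "hand": 1}]}}

```text
time_s: 4.45
eef_pos: [481.8, -204.6, 257.3]
ee_rot: [0.003, 0.638, 0.77, 0.0]
force: [1.4, -0.1, -0.4]
grip_width: 1.001
grip_force: 0.0
```

>>> {"method": "arm_command", "body": {"increments": [{"offset": [0.38, 0.09, -0.1], "dr": [0, 0, 0], "hand": 1}, {"offset": [0.38, 0.09, -0.1], "dr": [0, 0, 0], "hand": 1}, {"offset": [0.38, 0.09, -0.05], "dr": [0, 0, 0], "hand": 1}, {"offset": [0.38, 0.08, 0], "dr": [0, 0, 0], "hand": 1}, {"offset": [0.38, 0.08, 0], "dr": [0, 0, 0], "hand": 1}, {"offset": [0.38, 0.08, 0], "dr": [0, 0, 0], "hand": 1}, {"offset": [0.38, 0.08, 0], "dr": [0, 0, 0], "hand": 1}, {"offset": [0.38, 0.08, 0], "dr": [0, 0, 0], "hand": 1}]}}

```text
time_s: 5.25
eef_pos: [491.6, 171.4, 284.1]
ee_rot: [0.0, 0.637, 0.77, 0.0]
force: [1.0, 1.0, 0.5]
grip_width: 1.002
grip_force: 0.0
```

>>> {"method": "arm_command", "body": {"increments": [{"offset": [0.34, 0.08, 0], "dr": [0, 0, 0], "hand": 1}, {"offset": [0.34, 0, 0], "dr": [0, 0, 0], "hand": 1}, {"offset": [0, 0, 0], "dr": [0, 0, 0], "hand": 1}, {"offset": [0, 0, 0], "dr": [0, 0, 0], "hand": 1}]}}

```text
time_s: 5.65
eef_pos: [485.8, 251.8, 283.8]
ee_rot: [0.0, 0.637, 0.771, -0.0]
force: [-0.0, -1.1, 0.4]
grip_width: 0.997
grip_force: 0.0
```

Run:
```python
from geo import *
import cv2,pickle
c=ctrl.camera_info("wrist");pickle.dump(c,open("w2.pkl","wb"))
print(ctrl.sense()["eef_pos"])
cv2.imwrite("pics/w2.png",ctrl.capture("wrist")[:,:,::-1])
L=[(-18,65,115),(18,65,115),(18,-65,115),(-18,-65,115)]
print(proj("",place([486.5,209.4,.15],L),c))
```

```text
[485.83390785 251.78916893 283.79421681]
[[296.4080793  183.52830063]
 [341.04103907 185.24930996]
 [333.54877556 326.85274148]
 [293.99711566 325.49932276]]
```

View pics/w2.png

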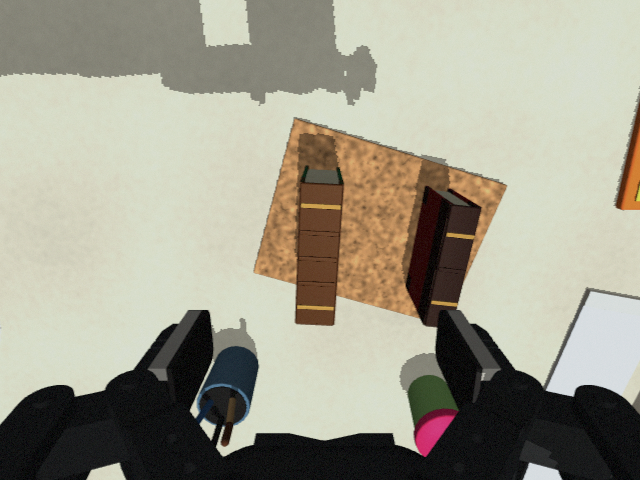

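Run:
```python
from geo import *
import pickle;c=pickle.load(open("w2.pkl","rb"))
np.set_printoptions(suppress=True,precision=3)
uv=np.array([(300.5,183),(343,183.5),(335,325),(295.5,324)])
L=[(-18,65,115),(18,65,115),(18,-65,115),(-18,-65,115)]
r=lambda q:(proj("",place(q,L),c)-uv).ravel()
q=least_squares(r,[486,209,.15]).x;print(q,r(q))
s=ctrl.sense();p=np.array(s["eef_pos"]);w,x,y,z=s["ee_rot"];psi=2*np.arctan2(y,x)-np.pi/2
d=q[:2]-p[:2];a=np.array([np.cos(psi),np.sin(psi)])
print("tool yaw",psi,"turn z units",-(q[2]-psi)/(np.pi/4),"tool y,x mm",d@a,d@[-a[1],a[0]])
```

```text
[488.148 210.962   0.143] [-1.198 -1.113  0.972  0.414  0.17   0.768  0.086  0.175]
tool yaw 0.18843917198164162 turn z units 0.05758333038568454 tool y,x mm -5.472061584184912 -39.6840809128603
```

>>> {"method": "arm_command", "body": {"increments": [{"offset": [-0.33, -0.045, 0.1], "dr": [0, 0, 0], "hand": 1}, {"offset": [0, 0, 0.35], "dr": [0, 0, 0.058], "hand": 1}, {"offset": [0, 0, 0.35], "dr": [0, 0, 0], "hand": 1}, {"offset": [0, 0, 0], "dr": [0, 0, 0], "hand": 1}, {"offset": [0, 0, 0], "dr": [0, 0, 0], "hand": 1}]}}

```text
time_s: 6.2
eef_pos: [488.7, 210.8, 189.3]
ee_rot: [0.0, 0.655, 0.755, 0.0]
force: [-0.6, 0.4, 0.9]
grip_width: 0.998
grip_force: 0.0
```

Run:
```python
from geo import *
s=ctrl.sense();p=np.array(s["eef_pos"]);w,x,y,z=s["ee_rot"];psi=2*np.arctan2(y,x)-np.pi/2
q=[488.1,211,.143];d=np.array(q[:2])-p[:2];a=np.array([np.cos(psi),np.sin(psi)])
print(p,psi,"tool y,x",d@a,d@[-a[1],a[0]])
```

```text
[488.65134615 210.80113703 189.31528869] 0.14179822057574332 tool y,x -0.5177085293498057 0.2747852462443756
```

Aligned; descend (112 mm) and grip.

>>> {"method": "arm_command", "body": {"increments": [{"offset": [0, 0, 0.33], "dr": [0, 0, 0], "hand": 1}, {"offset": [0, 0, 0.33], "dr": [0, 0, 0], "hand": 1}, {"offset": [0, 0, 0.27], "dr": [0, 0, 0], "hand": 1}, {"offset": [0, 0, 0], "dr": [0, 0, 0], "hand": 1}, {"offset": [0, 0, 0], "dr": [0, 0, 0], "hand": 1}]}}

```text
time_s: 6.7
eef_pos: [489.6, 211.7, 79.0]
ee_rot: [0.001, 0.655, 0.756, 0.001]
force: [-0.2, 0.6, -0.1]
grip_width: 1.003
grip_force: 0.0
```

>>> {"method": "arm_command", "body": {"increments": [{"offset": [0, 0, 0], "dr": [0, 0, 0], "hand": -1}, {"offset": [0, 0, 0], "dr": [0, 0, 0], "hand": -1}, {"offset": [0, 0, 0], "dr": [0, 0, 0], "hand": -1}, {"offset": [0, 0, 0], "dr": [0, 0, 0], "hand": -1}, {"offset": [0, 0, 0], "dr": [0, 0, 0], "hand": -1}, {"offset": [0, 0, 0], "dr": [0, 0, 0], "hand": -1}], "grip_force": 50}}

```text
time_s: 7.3
eef_pos: [488.4, 211.7, 77.5]
ee_rot: [0.0, 0.655, 0.756, 0.001]
force: [-0.8, -0.1, 6.7]
grip_width: 0.42
grip_force: 51.5
```

>>> {"method": "arm_command", "body": {"increments": [{"offset": [0, 0, -0.2], "dr": [0, 0, 0], "hand": -1}, {"offset": [0, 0, -0.36], "dr": [0, 0, 0], "hand": -1}, {"offset": [0, 0, -0.36], "dr": [0, 0, 0], "hand": -1}, {"offset": [0, 0, -0.36], "dr": [0, 0, 0], "hand": -1}, {"offset": [0, 0, -0.3], "dr": [0, 0, 0], "hand": -1}, {"offset": [-0.2, 0.02, 0], "dr": [0, 0, 0], "hand": -1}, {"offset": [-0.36, 0.03, 0], "dr": [0, 0, 0], "hand": -1}, {"offset": [-0.36, 0.03, 0], "dr": [0, 0, 0], "hand": -1}]}}

```text
time_s: 8.1
eef_pos: [512.8, 102.8, 265.6]
ee_rot: [-0.001, 0.654, 0.756, -0.0]
force: [1.3, 0.3, -5.3]
grip_width: 0.418
grip_force: 52.2
```

>>> {"method": "arm_command", "body": {"increments": [{"offset": [-0.36, 0.03, 0], "dr": [0, 0, 0], "hand": -1}, {"offset": [-0.36, 0.03, 0], "dr": [0, 0, 0], "hand": -1}, {"offset": [-0.36, 0.03, 0], "dr": [0, 0, 0], "hand": -1}, {"offset": [-0.36, 0.03, 0], "dr": [0, 0, 0], "hand": -1}, {"offset": [-0.36, 0.03, 0], "dr": [0, 0, 0], "hand": -1}, {"offset": [-0.36, 0.03, 0], "dr": [0, 0, 0], "hand": -1}, {"offset": [-0.3, 0.03, 0], "dr": [0, 0, 0], "hand": -1}, {"offset": [-0.2, 0.017, 0], "dr": [0, 0, -0.061], "hand": -1}]}}

```text
time_s: 8.9
eef_pos: [585.3, -210.8, 264.8]
ee_rot: [-0.001, 0.637, 0.771, -0.0]
force: [0.4, -0.5, -5.2]
grip_width: 0.414
grip_force: 52.2
```

>>> {"method": "arm_command", "body": {"increments": [{"offset": [0, 0, 0.2], "dr": [0, 0, 0], "hand": -1}, {"offset": [0, 0, 0.3], "dr": [0, 0, 0], "hand": -1}, {"offset": [0, 0, 0.15], "dr": [0, 0, 0], "hand": -1}, {"offset": [0, 0, 0], "dr": [0, 0, 0], "hand": -1}, {"offset": [0, 0, 0], "dr": [0, 0, 0], "hand": -1}]}}

```text
time_s: 9.4
eef_pos: [585.7, -208.4, 188.6]
ee_rot: [-0.0, 0.636, 0.771, -0.0]
force: [0.2, 0.8, -4.4]
grip_width: 0.414
grip_force: 52.0
```

Run:
```python
from geo import *
import cv2,pickle
np.set_printoptions(suppress=True,precision=3)
s=ctrl.sense();p=np.array(s["eef_pos"]);w,x,y,z=s["ee_rot"];psi=2*np.arctan2(y,x)-np.pi/2
q=[585.7,-208.3];d=np.array(q)-p[:2];a=np.array([np.cos(psi),np.sin(psi)])
print(p,psi,"tool y,x",d@a,d@[-a[1],a[0]],s["grip_width"])
c=ctrl.camera_info("wrist");pickle.dump(c,open("w3.pkl","wb"))
w=ctrl.capture("wrist");S=ctrl.capture("scene")
cv2.imwrite("pics/w3.png",w[:,:,::-1]);cv2.imwrite("pics/s3.png",S[:,:,::-1])
P=[548.4,-215.5,.19]
L=[(60,70,62),(86,70,62),(-9,70,62),(60,-70,62),(-135,85,12),(115,85,12),(115,-85,12)]
print(proj("",place(P,L),c))
```

```text
[ 585.745 -208.398  188.555] 0.19089918111014126 tool y,x -0.025258857125922816 0.10495405513512947 0.4139385703953024
[[357.8   125.969]
 [396.871 125.959]
 [254.113 125.997]
 [352.975 313.293]
 [101.651 103.565]
 [423.855 103.479]
 [409.04  300.761]]
```

View pics/w3.png

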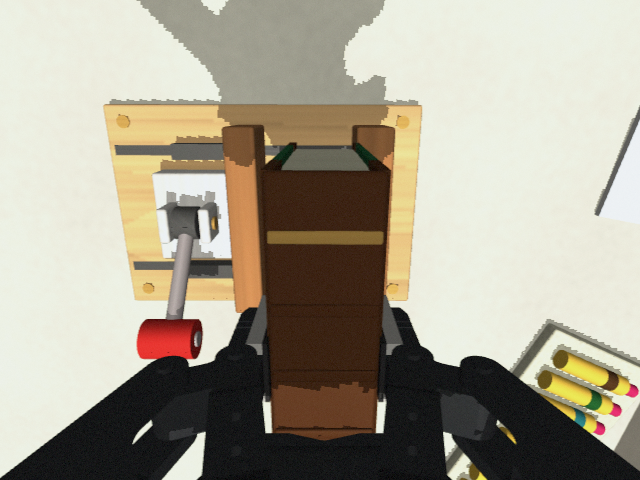

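>>> {"method": "arm_command", "body": {"increments": [{"offset": [0, 0, 0.2], "dr": [0, 0, 0], "hand": -1}, {"offset": [0, 0, 0.25], "dr": [0, 0, 0], "hand": -1}, {"offset": [0, 0, 0.25], "dr": [0, 0, 0], "hand": -1}, {"offset": [0, 0, 0.15], "dr": [0, 0, 0], "hand": -1}, {"offset": [0, 0, 0], "dr": [0, 0, 0], "hand": -1}, {"offset": [0, 0, 0], "dr": [0, 0, 0], "hand": -1}]}}

```text
time_s: 10.1
eef_pos: [586.4, -208.8, 87.7]
ee_rot: [0.001, 0.636, 0.771, 0.0]
force: [0.2, 0.1, -4.0]
grip_width: 0.418
grip_force: 52.0
```

>>> {"method": "arm_command", "body": {"increments": [{"offset": [0, 0, 0.015], "dr": [0, 0, 0], "hand": -1}, {"offset": [0, 0, 0.015], "dr": [0, 0, 0], "hand": -1}, {"offset": [0, 0, 0], "dr": [0, 0, 0], "hand": -1}, {"offset": [0, 0, 0], "dr": [0, 0, 0], "hand": -1}]}}

```text
time_s: 10.5
eef_pos: [585.8, -208.5, 82.8]
ee_rot: [0.0, 0.637, 0.771, 0.0]
force: [-0.2, -0.9, -6.6]
grip_width: 0.418
grip_force: 52.1
```

>>> {"method": "arm_command", "body": {"increments": [{"offset": [0, 0, 0.017], "dr": [0, 0, 0], "hand": -1}, {"offset": [0, 0, 0.008], "dr": [0, 0, 0], "hand": -1}, {"offset": [0, 0, 0], "dr": [0, 0, 0], "hand": -1}, {"offset": [0, 0, 0], "dr": [0, 0, 0], "hand": -1}]}}

```text
time_s: 10.9
eef_pos: [585.7, -208.4, 79.6]
ee_rot: [0.0, 0.637, 0.771, -0.0]
force: [-1.3, 0.2, -3.3]
grip_width: 0.414
grip_force: 52.4
```

>>> {"method": "arm_command", "body": {"increments": [{"offset": [0, 0, 0.01], "dr": [0, 0, 0], "hand": -1}, {"offset": [0, 0, 0], "dr": [0, 0, 0], "hand": -1}, {"offset": [0, 0, 0], "dr": [0, 0, 0], "hand": -1}]}}

```text
time_s: 11.2
eef_pos: [585.7, -208.4, 79.6]
ee_rot: [0.0, 0.636, 0.771, -0.0]
force: [-4.4, 2.9, 6.9]
grip_width: 0.418
grip_force: 53.6
```

>>> {"method": "arm_command", "body": {"increments": [{"offset": [0, 0, 0], "dr": [0, 0, 0], "hand": 1}, {"offset": [0, 0, 0], "dr": [0, 0, 0], "hand": 1}, {"offset": [0, 0, 0], "dr": [0, 0, 0], "hand": 1}, {"offset": [0, 0, 0], "dr": [0, 0, 0], "hand": 1}, {"offset": [0, 0, -0.1], "dr": [0, 0, 0], "hand": 1}, {"offset": [0, 0, -0.3], "dr": [0, 0, 0], "hand": 1}, {"offset": [0, 0, -0.35], "dr": [0, 0, 0], "hand": 1}, {"offset": [0, 0, -0.35], "dr": [0, 0, 0], "hand": 1}]}}

```text
time_s: 12.0
eef_pos: [585.5, -208.3, 212.8]
ee_rot: [0.0, 0.637, 0.771, 0.0]
force: [0.5, -0.0, -0.0]
grip_width: 0.999
grip_force: 0.0
```

>>> {"method": "arm_command", "body": {"increments": [{"offset": [0, -0.35, -0.35], "dr": [0, 0, 0], "hand": 1}, {"offset": [0.3, -0.3, -0.2], "dr": [0, 0, 0], "hand": 1}, {"offset": [0, 0, 0], "dr": [0, 0, 0], "hand": 1}, {"offset": [0, 0, 0], "dr": [0, 0, 0], "hand": 1}]}}

```text
time_s: 12.4
eef_pos: [513.4, -189.7, 268.5]
ee_rot: [0.001, 0.637, 0.771, 0.0]
force: [0.3, -1.0, -0.1]
grip_width: 1.001
grip_force: 0.0
```

Run:
```python
from geo import *
import cv2,pickle
np.set_printoptions(suppress=True,precision=3)
print(ctrl.sense()["eef_pos"])
c=ctrl.camera_info("wrist");pickle.dump(c,open("w4.pkl","wb"))
w=ctrl.capture("wrist")
cv2.imwrite("pics/w4.png",w[:,:,::-1])
P=[548.4,-215.5,.19]
L=[(60,-70,62),(-9,-70,62),(-64,-65,104.6),(20,65,117),(56,65,117),(56,-65,117),(20,-65,117)]
print(proj("",place(P,L),c))
```

```text
[ 513.399 -189.655  268.495]
[[413.704 301.695]
 [344.633 301.776]
 [285.465 319.235]
 [389.752 175.343]
 [437.349 175.315]
 [423.647 326.433]
 [381.813 326.487]]
```

View pics/w4.png

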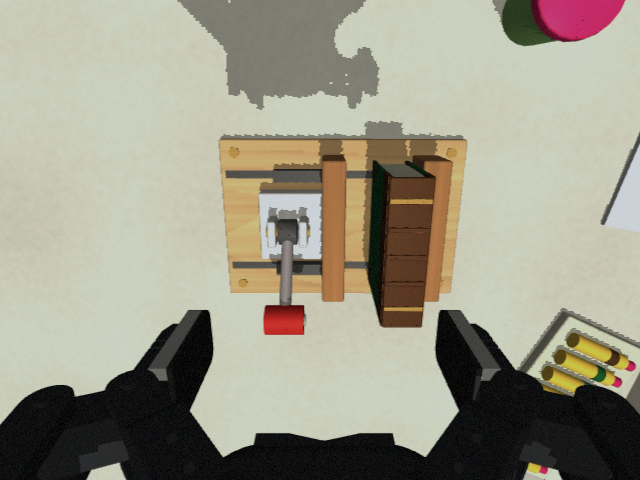

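>>> {"method": "arm_command", "body": {"increments": [{"offset": [-0.4, -0.15, 0.1], "dr": [0, 0, 0], "hand": 0.6}, {"offset": [-0.41, -0.14, 0.2], "dr": [0, 0, 0], "hand": 0.2}, {"offset": [0, 0, 0.38], "dr": [0, 0, 0], "hand": 0.2}, {"offset": [0, 0, 0.38], "dr": [0, 0, 0], "hand": 0.2}, {"offset": [0, 0, 0.3], "dr": [0, 0, 0], "hand": 0.2}, {"offset": [0, 0, 0.15], "dr": [0, 0, 0], "hand": 0.2}, {"offset": [0, 0, 0], "dr": [0, 0, 0], "hand": 0.2}, {"offset": [0, 0, 0], "dr": [0, 0, 0], "hand": 0.2}]}}

```text
time_s: 13.25
eef_pos: [499.6, -283.1, 89.4]
ee_rot: [-0.0, 0.636, 0.771, -0.0]
force: [-0.0, -0.2, 0.6]
grip_width: 0.599
grip_force: 0.0
```

>>> {"method": "arm_command", "body": {"increments": [{"offset": [0, 0, 0], "dr": [0, 0, 0], "hand": -1}, {"offset": [0, 0, 0], "dr": [0, 0, 0], "hand": -1}, {"offset": [0, 0, 0], "dr": [0, 0, 0], "hand": -1}, {"offset": [0, 0, 0], "dr": [0, 0, 0], "hand": -1}, {"offset": [0, 0, 0], "dr": [0, 0, 0], "hand": -1}], "grip_force": 40}}

```text
time_s: 13.75
eef_pos: [499.7, -283.4, 90.7]
ee_rot: [0.002, 0.637, 0.771, -0.0]
force: [0.3, -1.1, 6.5]
grip_width: 0.39
grip_force: 41.7
```

>>> {"method": "arm_command", "body": {"increments": [{"offset": [0, 0, 0], "dr": [0, 0, 0], "hand": 0.2}, {"offset": [0, 0, 0], "dr": [0, 0, 0], "hand": 0.2}, {"offset": [-0.066, 0, 0.035], "dr": [0, 0, 0], "hand": 0.2}, {"offset": [0, 0, 0], "dr": [0, 0, 0], "hand": -1}, {"offset": [0, 0, 0], "dr": [0, 0, 0], "hand": -1}, {"offset": [0, 0, 0], "dr": [0, 0, 0], "hand": -1}, {"offset": [0, 0, 0], "dr": [0, 0, 0], "hand": -1}, {"offset": [0, 0, 0], "dr": [0, 0, 0], "hand": -1}]}}

```text
time_s: 14.55
eef_pos: [500.6, -290.6, 85.3]
ee_rot: [0.0, 0.637, 0.771, -0.0]
force: [-0.0, -1.4, -0.2]
grip_width: 0.388
grip_force: 41.9
```

>>> {"method": "arm_command", "body": {"increments": [{"offset": [0, 0.06, 0], "dr": [0, 0, 0], "hand": -1}, {"offset": [0, 0.06, 0], "dr": [0, 0, 0], "hand": -1}, {"offset": [0, 0.06, 0], "dr": [0, 0, 0], "hand": -1}, {"offset": [0, 0.04, 0], "dr": [0, 0, 0], "hand": -1}, {"offset": [0, 0, 0], "dr": [0, 0, 0], "hand": -1}, {"offset": [0, 0, 0], "dr": [0, 0, 0], "hand": -1}]}}

```text
time_s: 15.15
eef_pos: [527.1, -285.5, 85.4]
ee_rot: [0.001, 0.636, 0.771, 0.0]
force: [1.5, -3.2, -0.4]
grip_width: 0.39
grip_force: 42.1
```

>>> {"method": "arm_command", "body": {"increments": [{"offset": [0, 0.015, 0], "dr": [0, 0, 0], "hand": -1}, {"offset": [0, 0.015, 0], "dr": [0, 0, 0], "hand": -1}, {"offset": [0, 0, 0], "dr": [0, 0, 0], "hand": -1}, {"offset": [0, 0, 0], "dr": [0, 0, 0], "hand": -1}]}}

```text
time_s: 15.55
eef_pos: [529.7, -285.0, 85.3]
ee_rot: [-0.0, 0.637, 0.771, -0.0]
force: [-3.8, -3.6, 3.1]
grip_width: 0.391
grip_force: 42.3
```

>>> {"method": "arm_command", "body": {"increments": [{"offset": [0, 0.01, 0], "dr": [0, 0, 0], "hand": -1}, {"offset": [0, 0, 0], "dr": [0, 0, 0], "hand": -1}, {"offset": [0, 0, 0], "dr": [0, 0, 0], "hand": -1}]}}

```text
time_s: 15.85
eef_pos: [530.2, -285.0, 85.1]
ee_rot: [-0.001, 0.637, 0.771, -0.001]
force: [-7.8, -4.7, 2.9]
grip_width: 0.391
grip_force: 42.5
```

>>> {"method": "arm_command", "body": {"increments": [{"offset": [0, 0.01, 0], "dr": [0, 0, 0], "hand": -1}, {"offset": [0, 0, 0], "dr": [0, 0, 0], "hand": -1}, {"offset": [0, 0, 0], "dr": [0, 0, 0], "hand": -1}]}}

```text
time_s: 16.15
eef_pos: [530.4, -285.1, 84.9]
ee_rot: [-0.002, 0.637, 0.771, -0.002]
force: [-13.9, -7.5, 3.2]
grip_width: 0.389
grip_force: 42.6
```

>>> {"method": "arm_command", "body": {"increments": [{"offset": [0, 0.008, 0], "dr": [0, 0, 0], "hand": -1}, {"offset": [0.087, 0, -0.087], "dr": [0, 0, 0], "hand": -1}, {"offset": [0.101, 0, -0.071], "dr": [0, 0, 0], "hand": -1}, {"offset": [0.112, 0, -0.052], "dr": [0, 0, 0], "hand": -1}, {"offset": [0.119, 0, -0.032], "dr": [0, 0, 0], "hand": -1}, {"offset": [0.123, 0, -0.011], "dr": [0, 0, 0], "hand": -1}]}}

```text
time_s: 16.75
eef_pos: [518.1, -220.1, 115.2]
ee_rot: [-0.003, 0.637, 0.771, -0.002]
force: [-15.8, -5.1, -3.4]
grip_width: 0.392
grip_force: 41.8
```

>>> {"method": "arm_command", "body": {"increments": [{"offset": [0.123, 0, 0.011], "dr": [0, 0, 0], "hand": -1}, {"offset": [0.119, 0, 0.032], "dr": [0, 0, 0], "hand": -1}, {"offset": [0.112, 0, 0.052], "dr": [0, 0, 0], "hand": -1}, {"offset": [0.101, 0, 0.071], "dr": [0, 0, 0], "hand": -1}, {"offset": [0.087, 0, 0.087], "dr": [0, 0, 0], "hand": -1}, {"offset": [0.01, 0, 0.01], "dr": [0, 0, 0], "hand": -1}, {"offset": [0, 0, 0], "dr": [0, 0, 0], "hand": -1}, {"offset": [0, 0, 0], "dr": [0, 0, 0], "hand": -1}]}}

```text
time_s: 17.55
eef_pos: [506.1, -156.9, 84.3]
ee_rot: [-0.001, 0.637, 0.771, -0.003]
force: [-19.3, -13.5, 11.2]
grip_width: 0.393
grip_force: 43.5
```

>>> {"method": "arm_command", "body": {"increments": [{"offset": [0, 0, 0], "dr": [0, 0, 0], "hand": 0.2}, {"offset": [0, 0, 0], "dr": [0, 0, 0], "hand": 0.2}, {"offset": [0, 0, 0], "dr": [0, 0, 0], "hand": 0.3}, {"offset": [0, 0, -0.3], "dr": [0, 0, 0], "hand": 0.5}, {"offset": [0, 0, -0.4], "dr": [0, 0, 0], "hand": 1}, {"offset": [0, 0, -0.4], "dr": [0, 0, 0], "hand": 1}, {"offset": [0, 0.1, -0.4], "dr": [0, 0, 0], "hand": 1}, {"offset": [0, 0.1, 0], "dr": [0, 0, 0], "hand": 1}]}}

```text
time_s: 18.35
eef_pos: [534.1, -151.0, 270.9]
ee_rot: [0.006, 0.636, 0.771, 0.002]
force: [0.9, -0.4, -0.8]
grip_width: 1.004
grip_force: 0.0
```

Run:
```python
from geo import *
import cv2
np.set_printoptions(suppress=True,precision=2)
c=ctrl.camera_info("wrist");w=ctrl.capture("wrist")[:,:,::-1]
P=[548.4,-215.5,.19]
L=[(60,-70,62),(24,-70,62),(2,-70,62),(-31,65,104.6),(24,65,117),(60,65,117),(60,-65,117),(24,-65,117)]
u=proj("",place(P,L),c);print(u)
x,y=200,90
cv2.imwrite("pics/w5.png",cv2.resize(w[y:y+290,x:x+300],None,fx=2,fy=2,interpolation=cv2.INTER_CUBIC)); print((u-[x,y])*2)
```

```text
[[382.29 328.77]
 [347.49 328.95]
 [326.2  329.06]
 [286.99 213.11]
 [355.51 216.98]
 [401.06 216.87]
 [391.92 357.01]
 [351.75 357.24]]
[[364.59 477.54]
 [294.99 477.9 ]
 [252.4  478.11]
 [173.98 246.21]
 [311.01 253.96]
 [402.12 253.74]
 [383.83 534.02]
 [303.49 534.49]]
```

View pics/w5.png

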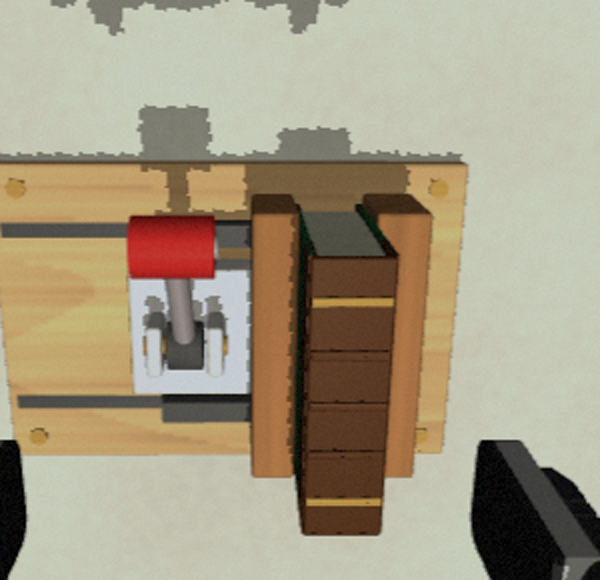

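```bash
python3 -c "
from rig import ctrl
print(ctrl.finish_job())"
```

```text
the job is handed in; nothing more can be done
None
```

I handed the job in, with no verdict returned. The last wrist picture shows the green book standing spine-up, square and near mid-length between both jaws, with the lever fully over to locked. The red book, cup and jar were not touched.

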